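Tuck the flashing under the lapped glass pane and hold it flat

ROBOT

A 7-joint arm with a two-finger parallel gripper is mounted at the origin on the work surface. World frame = base frame: x ahead of the robot, y to its left, z up, the work surface at z = 0. Lengths are in m, angles in rad, forces in N, time in s.
With the tool pointing down it reaches from about 0.4 to 0.85 m from the base axis. Payload 10.4 kg.
Tool frame: the origin (TCP) lies at the very end of the fingers, on their centre line; the grasp point (between the pads) lies 19 mm behind it; z points along the fingers, y is the line along which they close (so a half turn about z gives the same grasp; the last joint's range is limited). The gripper opens to 87 mm and grips with 3 to 60 N. Pads are 19 mm wide; open, the fingers measure 117 mm over their backs; the gripper's body (75 mm by 190 mm) begins 51 mm behind the grasp point.
Start: joints at [-1.267, 0.332, -0.065, 1.46, 0.022, 1.35, -0.088], TCP at [0.201, 0.592, 0.223] pointing down, gripper open.
Joint ranges: [-2.6, 2.6], [-0.5, 2.12], [-1.47, 1.34], [0.16, 2.42], [-1.27, 4.41], [0.06, 2.06], [-2.6, 2.6]. Speed limits (rad/s): [2.22, 2.22, 2.79, 2.79, 3.14, 3.14, 3.14].

INTERFACE

Orientations are given as a unit quaternion [x, y, z, w].
In Python, from bench import r gives the robot as it stands.
- The arm moves only by the shell command python3 -m crank 'ROWS' [FORCE]. ROWS is JSON, a list that holds one entry, the list of rows, each a list of 5 numbers: the shift along the tool's x, y, z in mm, then the turn about the tool's z in degrees, then the opening, from -1 (shut) to 1 (fully open). A call has 1 to 20 rows; each row is the pose to reach, as a shift and turn from the pose commanded when the call began, along the tool's axes at that moment; what a row does not reach only later rows make up. A row lasts 1/10 s, in which the tool goes at most 50 mm and 8.59 degrees, less where a joint would pass 70% of its speed; a pose out of reach is approached as far as the arm can. A call with a gripper value outside its range is refused whole. The fingers move at their own pace and stop on an object; FORCE is the grip in N (left out, the last holds). Time passes only in rows, so rows that repeat a pose let the fingers close. It gives the time, the measured TCP pose, the force, the opening and the grip force at its end, in the units of the state.
- r.read_state(): the state, without advancing time (a new reading comes with each control period).
- r.camera(name): name is "scene" or "side" or "wrist"; returns a dict with "image" (400x640x3 uint8, red, green, blue), "vfov" (degrees; the focal length in pixels is half the picture's height over the tangent of half this angle, whatever the lens; pixels are square), "cx", "cy" (the principal point, pixels), "eye" and "attitude" of the camera in the world. Camera axes: x right, y down, z forward; pixel columns grow to the right and rows downward; lengths in m; the calibration is good to about 2 mm. A picture is of the moment at which its call begins. There is no depth.
- r.close_job(): hands the job in; it is judged then, once.
The state is a dict: "time": time; "joint_positions": joint angles; "joint_vel": joint speeds; "joint_torque": joint torques, N m; "ee_pos": TCP position; "eef_rot": TCP orientation; "ft_force": force on the tool from outside, world axes, zero at the start; "torque": the same for the moment, N m; "width": finger opening in m; "grip_force": force on a finger pad.
Only numpy, scipy, OpenCV 4.12 (cv2) and the standard library are available. Lean on these libraries where they do the work, as an engineer would, in place of code of your own. Each camera call takes 0.05 s, during which the arm holds its last target. There are 200 camera calls.

TASK

Pick up the edge flashing (the wooden batten with the thin copper plate) by its batten and slide the plate's free edge about 25 mm in under the front edge of the loose blue glass pane on the glazing board, square to the pane and between the two side laths, without lifting or shifting the pane or leaning on it. Then press the flashing down flat on the board with a firm but gentle push (about a kilogram's worth), and finish while still holding it pressed there: do not let go. Leave the plain batten, the steel weight and the glass offcuts where they are.

Things in the scene. Friction and masses are not known exactly. Their poses are not given: they have to be found in the camera images.
- strip: Loose L-shaped edge flashing, 0.19 to 0.38 kg: upright wooden batten (10 mm thick in x, 150 long in y, 32 tall) with a 3 mm thick copper plate at its foot, reaching 60 mm in +x from the batten, 150 long in y. Origin: middle of the batten's underside, level with the plate's underside. x points across the plate to its free edge, z up. Starts flat on the table.
- strip_edge (a point): Middle of the plate's free long edge, on the underside: 65 mm in +x from the flashing's origin. Axes as the flashing's.
- board: Fixed level plywood board, 300 mm (x, -140 to +160) by 290 (y), 18 thick. Origin at table level, mid-width; x points from its bare front (robot's side) to the back, z up. Two side laths 7 mm high, x -25 to +95, inner faces at y = -95 and +95, carry the blue pane. Behind it a back lath, 13.5 high, from x = 105, carries a fixed teal pane lapping over the blue one.
- pane: Loose blue glass pane, 140 mm (x) by 240 mm (y) by 4 mm, 0.33 kg, resting flat on the side laths of the board. Origin: centre of its underside, 25 mm above the table; axes as the board's. At the start it lies squarely on the board, its origin at board x = 32 mm, y = 0.
- pane_front (a point): Middle of the lower front edge of the blue pane (70 mm in -x from the pane's origin; board x = -38 mm), 25 mm above the table: the slot between the board's top and the pane is 7 mm high and open in front. Axes as the pane's: +x goes in under the pane.
- batten: Bystander: plain wooden batten without a plate, 12 x 170 x 30 mm, loose, lying parallel to the flashing about 100 mm behind it (flashing's -x).  Origin: centre of its underside.
- weight: Bystander: dark steel weight, 40 mm diameter, 28 mm tall, on the fixed upper pane. Origin: centre of its underside.
- offcut_red: Bystander: red glass offcut, 45 x 28 x 5 mm, on the table. Origin: centre of its underside.
- offcut_amber: Bystander: amber glass offcut, 30 x 36 x 5 mm, on the table. Origin: centre of its underside.
Things that resemble listed ones, but are neither listed nor needed, are in the scene too. Of the things that look like the strip, the largest one is meant.

How it is judged:
On the way, in this order (a step that is already met when the one before it is completed fails the run):
1. the flashing is picked up clear of the table in the fingers (height (world z) of strip above 0.015 m and contact force between the fingers and strip above 1 N), for 0.1 s.
2. the plate's free edge is in under the pane's front edge by at least 15 mm (x of strip_edge in the frame of pane_front above 0.015 m and z of strip_edge in the frame of pane_front below 0 m and y of strip_edge in the frame of pane_front between -0.03 and 0.03 m), for 0.1 s.
At the end, for the whole second after the job is handed in: Plate edge 15 to 38 mm in under the pane, within 30 mm of its middle and 0.12 rad of square; flashing flat (under 0.04 rad, at most 2.5 mm off the board), touched by the fingers (over 2 N), bearing on the board with 6 to 40 N; pane within 8 mm of its start (x of strip_edge in the frame of pane_front between 0.015 and 0.038 m and y of strip_edge in the frame of pane_front between -0.03 and 0.03 m and angle between the x axis of strip and the x axis of board, either way round below 0.12 rad and angle between strip's own z axis and vertical below 0.04 rad and z of each of strip_edge, strip in the frame of board below 0.0205 m and contact force between the fingers and strip above 2 N and contact force between strip and board between 6 and 40 N and distance of pane_front from where it was at the start of the episode below 0.008 m); the arm keeps its last pose, push and grip.
It fails at once if the pane is lifted (4 mm, or tilted 0.03 rad) or shifted (10 mm) (z of pane_front in the frame of board above 0.029 m or angle between pane's own z axis and vertical above 0.03 rad or distance of pane_front from where it was at the start of the episode above 0.01 m).
It fails at once if the robot leans on the pane (over 8 N) (contact force between any of the fingers, the arm and pane above 8 N).
It fails at once if the plain batten, the weight or a glass offcut is moved by more than 30 mm (distance of any of batten, weight, offcut_red, offcut_amber from where it was at the start of the episode above 0.03 m).
It also fails if it takes over 45 s, if anything falls off the work surface, if the arm or the gripper's body presses on something with over 40 N, if the wrist force passes 120 N, or if a joint passes its speed limit or range.

## Working session

There is one attempt and no reset: what is moved stays moved. The work goes in short steps, Python scripts to look and compute and a shell command to move; the robot and the scene stay as the last step left them, time stands still between calls to the robot, and variables do not carry over. Pictures are saved under pics/ and viewed, at most 10 in all, crops included, and the job is handed in when it is done.

```bash
mkdir -p pics; ls; python3 - <<'E'
from bench import r
import cv2
s=r.read_state()
print(s)
for n in("scene","side","wrist"):
    c=r.camera(n); cv2.imwrite(f"pics/{n}0.png",c["image"][:,:,::-1]); print(n,{k:v for k,v in c.items() if k!="image"})
E
```

```text
pics
{'time': 0.0, 'joint_positions': array([-1.26662327,  0.33290005, -0.06474472,  1.46094212,  0.02160423,
        1.34991249, -0.08849603]), 'joint_vel': array([-1.61777807e-03,  3.84491609e-05, -1.02147601e-03,  9.96561605e-04,
       -8.91768093e-04,  6.79567821e-04,  8.59125214e-05]), 'joint_torque': array([-6.25964785e-04, -6.23229289e+01,  2.44141195e-02, -3.89921057e+01,
       -6.14028960e-02,  3.93969007e-02,  1.56689148e-04]), 'ee_pos': array([0.20047307, 0.59155888, 0.22173608]), 'eef_rot': array([ 1.62626882e-01,  9.86687367e-01, -7.27361637e-04, -9.07074849e-05]), 'ft_force': array([0.25319502, 0.69014471, 0.1763334 ]), 'torque': array([-0.00044252, -0.01467029,  0.03717651]), 'grip_force': 0.0, 'width': 0.08694350815354873}
scene {'vfov': 47.03278363913944, 'cx': 317.20214245979633, 'cy': 196.14144249852873, 'eye': array([1.11955135, 0.04184503, 1.04798675]), 'attitude': array([ 0.63400393,  0.72438318, -0.20626509, -0.17539309])}
side {'vfov': 57.950421486262584, 'cx': 315.23095606217413, 'cy': 197.16305636111593, 'eye': array([0.47977421, 0.57551794, 0.71611245]), 'attitude': array([-0.03253594,  0.92710195, -0.37286019,  0.01996653])}
wrist {'vfov': 64.31904786081365, 'cx': 319.01649032233286, 'cy': 200.30836633856484, 'eye': array([0.1237691 , 0.61876885, 0.38424364]), 'attitude': array([0.80394329, 0.57576822, 0.0867576 , 0.12099282])}
```

View pics/scene0.png

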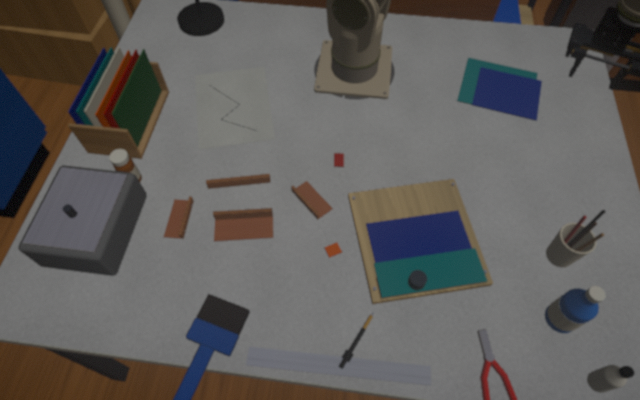

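View pics/side0.png

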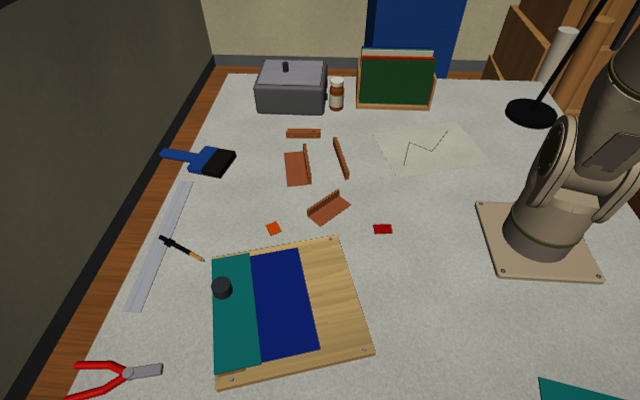

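The scene view shows the flashing at about (244,224), with its batten along the top edge at row 212. The plain batten is at (238,181), two smaller decoys are at (178,217) and (312,199), and the board runs from (350,190) to (490,300). In the side view the flashing is at (298,166). I'll zoom in for the corners.

```bash
python3 - <<'E'
import cv2,numpy as np
a=cv2.imread("pics/scene0.png");b=cv2.imread("pics/side0.png")
A=cv2.resize(a[195:255,200:290],None,fx=4.4,fy=4.4,interpolation=cv2.INTER_CUBIC)
B=cv2.resize(b[130:200,270:360],None,fx=4.4,fy=4.4,interpolation=cv2.INTER_CUBIC)
C=cv2.resize(a[170:310,340:500],None,fx=2.2,fy=2.2,interpolation=cv2.INTER_CUBIC)
D=cv2.resize(b[225:395,200:385],None,fx=1.7,fy=1.7,interpolation=cv2.INTER_CUBIC)
o=np.zeros((600,800,3),np.uint8)
for im,x,y in((A,0,0),(B,400,0),(C,0,290),(D,400,310)):
    h=min(im.shape[0],600-y);w=min(im.shape[1],800-x);o[y:y+h,x:x+w]=im[:h,:w]
cv2.imwrite("pics/m.png",cv2.convertScaleAbs(o,alpha=1.5))
E
```

```text
(no output)
```

View pics/m.png

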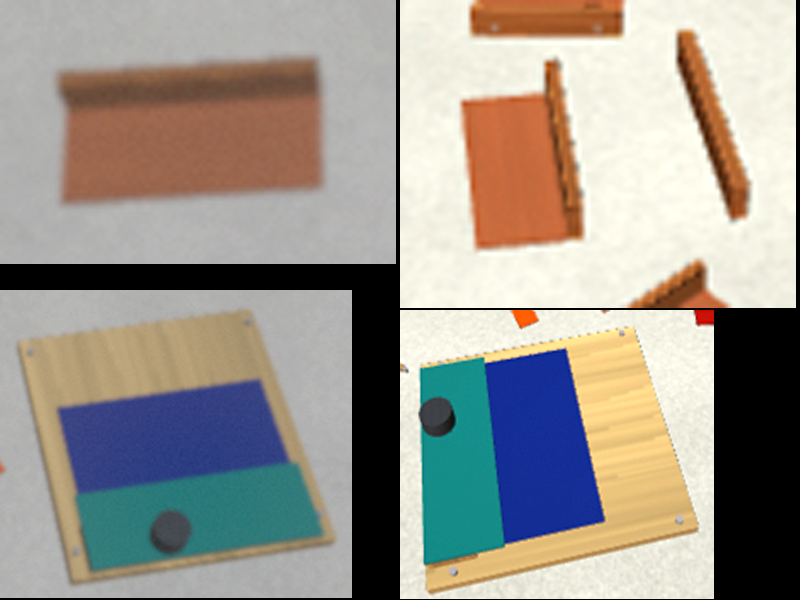

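The montage gives usable corners of the flashing, board and pane in both views. I'll fit planar poses against the known sizes.

```bash
cat > h.py <<'E'
import numpy as np
from scipy.spatial.transform import Rotation as R
from scipy.optimize import least_squares
def proj(c,P):
    f=200/np.tan(np.radians(c["vfov"])/2)
    p=R.from_quat(c["attitude"]).inv().apply(np.atleast_2d(P)-c["eye"])
    return f*p[:,:2]/p[:,2:]+[c["cx"],c["cy"]]
def world(P,q):
    x,y,t=q; P=np.atleast_2d(P)
    return np.c_[x+P[:,0]*np.cos(t)-P[:,1]*np.sin(t),y+P[:,0]*np.sin(t)+P[:,1]*np.cos(t),P[:,2]]
def fit(obs,q0):  # obs: (cam,P,pix); robust planar pose
    f=lambda q:np.concatenate([(proj(c,world(P,q))-u).ravel() for c,P,u in obs])
    s=least_squares(f,q0,loss="soft_l1",x_scale=[.01,.01,.1]); return s.x,f(s.x).reshape(-1,2)
E
python3 - <<'E'
from h import *
from bench import r
sc,si=r.camera("scene"),r.camera("side")
def px(l,s,off,o): return (np.array(l)-o+.5)/s-.5+off
A=px([(58,72),(318,58),(63,202),(322,186)],4.4,(200,195),(0,0))
B=px([(462,100),(478,248),(553,60)],4.4,(270,130),(400,0))
C=px([(20,343),(250,311),(72,580),(58,408),(262,380)],2.2,(340,170),(0,290))
D=px([(633,328),(697,528),(567,350),(604,521)],1.7,(200,225),(400,310))
S=np.array([(-.005,-.075,.032),(-.005,.075,.032),(.065,-.075,.003),(.065,.075,.003)])
q,e=fit([(sc,S,A),(si,S[[2,3,0]],B)],[.6,-.2,0]);print("strip",q.round(4),np.degrees(q[2]));print(e.round(1).tolist())
for nm,o in(("sc",[(sc,S,A)]),("si",[(si,S[[2,3,0]],B)])): print(nm,fit(o,q)[0].round(4))
Bd=np.array([(-.14,-.145,.018),(-.14,.145,.018),(.16,-.145,.018),(-.038,-.12,.029),(-.038,.12,.029)])
Q,e=fit([(sc,Bd,C),(si,Bd[[0,1,3,4]],D)],[.6,.2,0]);print("board",Q.round(4),np.degrees(Q[2]));print(e.round(1).tolist())
for nm,o in(("sc",[(sc,Bd,C)]),("si",[(si,Bd[[0,1,3,4]],D)])): print(nm,fit(o,Q)[0].round(4))
s=r.read_state();print(R.from_quat(s["eef_rot"]).as_matrix().round(3))
E
```

```text
strip [ 0.5743 -0.2322  0.2027] 11.611118213379722
[[-0.0, 0.2], [-0.2, -0.3], [-0.3, 0.4], [0.4, 0.2], [-0.1, 0.2], [-0.2, -0.0], [1.3, -0.2]]
sc [ 0.5739 -0.2321  0.1964]
si [ 0.5751 -0.2329  0.2166]
board [0.5703 0.2083 0.2842] 16.282874603406498
[[-0.4, -0.9], [1.5, -0.5], [-0.0, 0.9], [-0.1, 0.1], [-0.2, 0.1], [0.2, -0.9], [0.7, 0.2], [-0.6, -0.9], [-0.2, 0.6]]
sc [0.5702 0.2082 0.2856]
si [0.5703 0.2082 0.2828]
[[-0.947  0.321 -0.   ]
 [ 0.321  0.947 -0.001]
 [-0.    -0.001 -1.   ]]
```

```bash
cat >> h.py <<'E'
STRIP=np.array([.5743,-.2322,.2027]); BOARD=np.array([.5703,.2083,.2842])
def go(r,*targets): # each: x,y,z,yaw of tool y (rad)
    s=r.read_state(); M=R.from_quat(s["eef_rot"]).as_matrix(); yaw=np.arctan2(M[1,1],M[0,1])
    for x,y,z,t in targets:
        d=M.T@(np.array([x,y,z])-s["ee_pos"])*1e3
        print("shift",d.round(1),"turn",round(-np.degrees((t-yaw+np.pi)%(2*np.pi)-np.pi),2))
E
python3 - <<'E'
from h import *
from bench import r
go(r,(.5,.2,.2,.2027),(.5743,-.2322,.12,.2027))
E
```

```text
shift [-409.3 -274.9   22.4] turn 59.66
shift [-618.4 -660.3  102.6] turn 59.66
```

```bash
python3 -m crank '[[[-409,-275,22,60,1],[-409,-275,22,60,1],[-409,-275,22,60,1],[-409,-275,22,60,1],[-409,-275,22,60,1],[-409,-275,22,60,1],[-409,-275,22,60,1],[-618,-660,102,60,1],[-618,-660,102,60,1],[-618,-660,102,60,1],[-618,-660,102,60,1],[-618,-660,102,60,1],[-618,-660,102,60,1],[-618,-660,102,60,1],[-618,-660,102,60,1],[-618,-660,102,60,1],[-618,-660,102,60,1],[-618,-660,102,60,1],[-618,-660,102,60,1],[-618,-660,102,60,1]]]' 20
python3 - <<'E'
from h import *
from bench import r
import cv2
go(r,(.5743,-.2322,.12,.2027))
for n in("wrist","side"): 
    c=r.camera(n);cv2.imwrite(f"pics/{n}1.png",c["image"][:,:,::-1])
    S=np.array([(-.005,-.075,.032),(-.005,.075,.032),(.065,-.075,.003),(.065,.075,.003)])
    print(n,proj(c,world(S,STRIP)).round(0).tolist(),r.read_state()["joint_vel"].round(2))
E
```

```text
time: 2.25
ee_pos: [0.5731, -0.2362, 0.1196]
eef_rot: [0.636, 0.771, -0.001, 0.0]
ft_force: [-0.6, 0.4, 0.2]
width: 0.0869
grip_force: 0.0
shift [ 3.7  2.  -0.4] turn -0.65
wrist [[316.0, 282.0], [314.0, 107.0], [388.0, 265.0], [398.0, 106.0]] [-0.05 -0.03 -0.03  0.02  0.    0.   -0.02]
side [[306.0, 143.0], [312.0, 176.0], [284.0, 153.0], [287.0, 186.0]] [-0.03 -0.02 -0.02  0.01 -0.   -0.   -0.01]
```

View pics/wrist1.png

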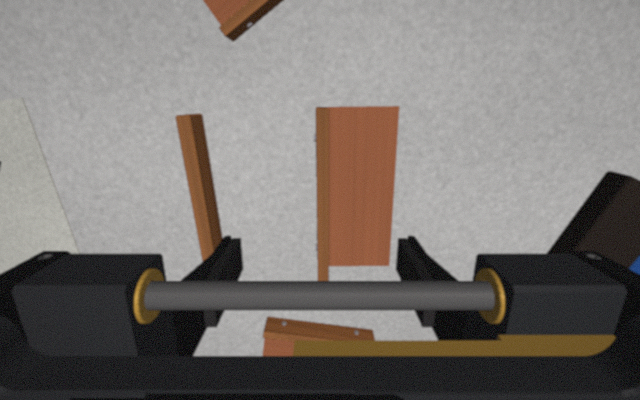

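The wrist view shows the flashing's batten from (317,107) to (317,281) and its plate out to x = 398. My projected corners land within 1–2 px, so the pose is confirmed. I'll descend and grip.

```bash
python3 -m crank '[[[4,2,50,-0.7,1],[4,2,90,-0.7,1],[4,2,105,-0.7,1],[4,2,112,-0.7,1],[4,2,112,-0.7,1],[4,2,112,-0.7,1],[4,2,112,-0.7,-1],[4,2,112,-0.7,-1],[4,2,112,-0.7,-1],[4,2,112,-0.7,-1],[4,2,112,-0.7,-1],[4,2,112,-0.7,-1],[4,2,112,-0.7,-1],[4,2,112,-0.7,-1],[4,2,112,-0.7,-1],[4,2,112,-0.7,-1]]]' 40
```

```text
time: 3.95
ee_pos: [0.5752, -0.2272, 0.0085]
eef_rot: [0.629, 0.777, 0.0, -0.0]
ft_force: [-0.4, -0.3, -0.4]
width: 0.0149
grip_force: 0.0
```

```bash
python3 -m crank '[[[0,0,0,0,-1],[0,0,0,0,-1],[0,0,0,0,-1],[0,0,0,0,-1],[0,0,0,0,-1]]]' 40; python3 -m crank '[[[0,0,-5,0,-1],[0,0,-15,0,-1],[0,0,-30,0,-1],[0,0,-50,0,-1],[0,0,-70,0,-1],[0,0,-70,0,-1],[0,0,-70,0,-1],[0,0,-70,0,-1]]]'
python3 - <<'E'
from h import *
from bench import r
import cv2
c=r.camera("side");cv2.imwrite("pics/side2.png",cv2.resize(c["image"][60:230,220:400,::-1],None,fx=3.3,fy=3.3))
b=BOARD; 
def tgt(bx,z): p=world((bx,0.004,z),b)[0]; return (*p,b[2])
go(r,tgt(-.078-.065,.12),tgt(-.078-.06,.06))
E
```

```text
time: 4.45
ee_pos: [0.5751, -0.2273, 0.0085]
eef_rot: [0.63, 0.777, -0.0, -0.0]
ft_force: [-0.3, -1.1, 0.4]
width: 0.0097
grip_force: 40.0
time: 5.25
ee_pos: [0.5747, -0.2268, 0.0777]
eef_rot: [0.629, 0.777, -0.0, -0.001]
ft_force: [-0.3, 0.3, -3.1]
width: 0.0095
grip_force: 40.0
shift [419.9 -56.8 -42.1] turn -4.3
shift [420.2 -51.8  17.9] turn -4.3
```

View pics/side2.png

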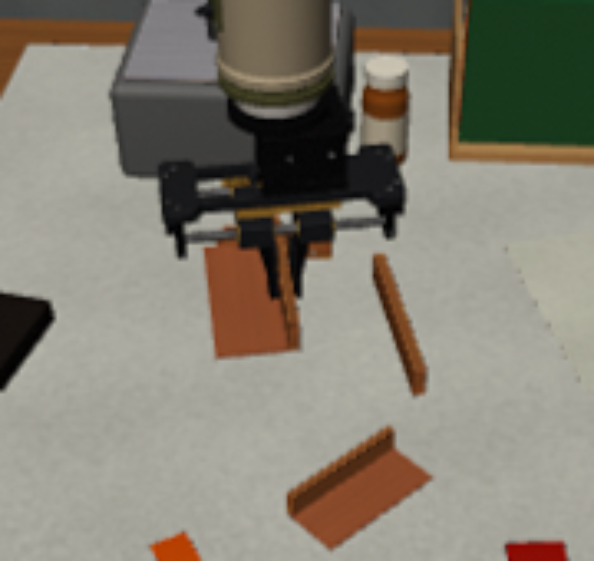

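The picture shows the flashing held level by its batten at about (285,290), with the plate out to (215,355). I'll carry it to in front of the pane.

```bash
python3 -m crank '[[[60,-57,-20,0,-1],[100,-57,-30,-1,-1],[140,-57,-30,-2,-1],[180,-57,-30,-3,-1],[220,-57,-30,-4,-1],[260,-57,-30,-4.3,-1],[300,-57,-30,-4.3,-1],[340,-57,-30,-4.3,-1],[380,-57,-30,-4.3,-1],[400,-57,-30,-4.3,-1],[420,-57,-30,-4.3,-1],[420,-57,-30,-4.3,-1],[420,-57,-30,-4.3,-1],[420,-57,-30,-4.3,-1],[420,-57,-30,-4.3,-1]]]'
python3 - <<'E'
from h import *
from bench import r
import cv2
b=BOARD
def tgt(bx,z): p=world((bx,0.005,z),b)[0]; return (*p,b[2])
go(r,tgt(-.143,.05),tgt(-.123,.031))
s=r.read_state(); q=R.from_quat(s["eef_rot"]).as_matrix(); print(s["joint_vel"].round(2),q.round(4))
# strip pose predicted from the TCP
t=np.arctan2(q[1,1],q[0,1]); o=world((0,-.005,0),(*s["ee_pos"][:2],t))[0]
S=np.array([(-.005,-.075,.032),(-.005,.075,.032),(.065,-.075,.003),(.065,.075,.003)]); z0=s["ee_pos"][2]-.0085
for n in("wrist","side","scene"):
    c=r.camera(n);cv2.imwrite(f"pics/{n}3.png",c["image"][:,:,::-1])
    W=world(S,(o[0],o[1],t)); W[:,2]+=z0; print(n,proj(c,W).round(1).tolist()); print(" pane",proj(c,world([(-.038,-.12,.029),(-.038,.12,.029)],b)).round(1).tolist())
a=cv2.imread("pics/side3.png")[180:400,180:420];a=cv2.resize(a,None,fx=2.4,fy=2.4)
d=cv2.imread("pics/wrist3.png");d=cv2.resize(d[50:350,300:460],None,fx=1.39,fy=1.76)
cv2.imwrite("pics/m3.png",np.hstack([a,d[:528]]) if d.shape[0]>=528 else a)
E
```

```text
time: 6.8
ee_pos: [0.4325, 0.1709, 0.1084]
eef_rot: [0.601, 0.8, -0.0, -0.0]
ft_force: [-0.7, -0.4, -2.5]
width: 0.0097
grip_force: 40.0
shift [ 2.3 -0.2 58.4] turn -0.1
shift [ 2.3 19.8 77.4] turn -0.1
[-0. -0. -0. -0. -0.  0. -0.] [[-2.788e-01  9.604e-01 -3.000e-04]
 [ 9.604e-01  2.788e-01 -2.000e-04]
 [-1.000e-04 -3.000e-04 -1.000e+00]]
wrist [[309.5, 401.7], [306.1, 132.2], [417.8, 361.8], [444.0, 127.1]]
 pane [[433.4, 336.4], [469.0, 49.2]]
side [[350.5, 225.2], [373.2, 288.2], [317.8, 239.5], [335.0, 303.6]]
 pane [[297.4, 247.4], [319.6, 349.5]]
scene [[377.5, 162.0], [437.0, 154.5], [382.4, 192.3], [442.6, 184.4]]
 pane [[366.0, 223.5], [458.6, 210.7]]
```

View pics/m3.png

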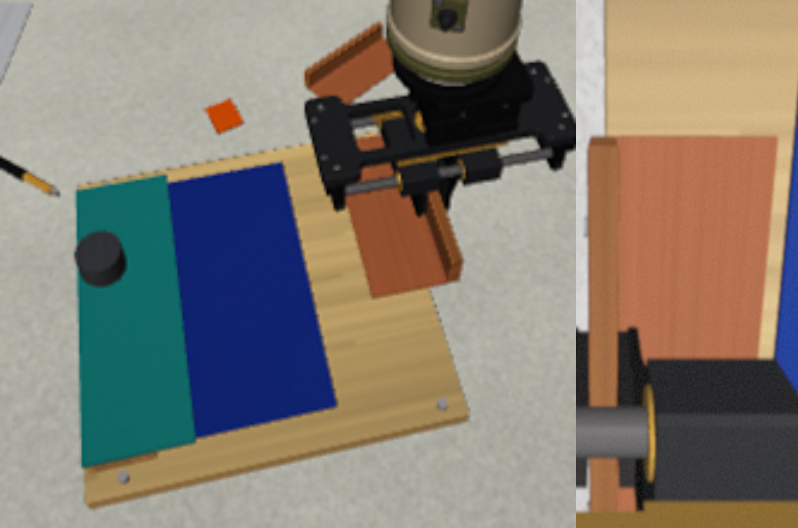

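The picture matches the predictions to about 1 px: plate corner in the side view at (335,304), pane corner at (320,350). The plate is square to the pane. Now I'll descend to just above the board, still 40 mm in front of the pane.

```bash
python3 -m crank '[[[2,0,30,0,-1],[2,0,55,0,-1],[2,0,70,0,-1],[2,0,77,0,-1],[2,0,79,0,-1],[2,0,79.5,0,-1],[2,0,79.5,0,-1],[2,0,79.5,0,-1],[2,0,79.5,0,-1]]]'
python3 - <<'E'
from h import *
from bench import r
import cv2
b=BOARD
def tgt(bx,z): p=world((bx,0.005,z),b)[0]; return (*p,b[2])
go(r,tgt(-.078,.0285))
s=r.read_state(); q=R.from_quat(s["eef_rot"]).as_matrix(); t=np.arctan2(q[1,1],q[0,1]); o=world((0,-.005,0),(*s["ee_pos"][:2],t))[0]
S=np.array([(.065,-.075,.003),(.065,.075,.003),(.065,.075,0)])
for n in("wrist","side"):
    c=r.camera(n);cv2.imwrite(f"pics/{n}4.png",c["image"][:,:,::-1])
    W=world(S,(o[0],o[1],t)); W[:,2]+=s["ee_pos"][2]-.0085; print(n,proj(c,W).round(1).tolist())
a=cv2.resize(cv2.imread("pics/side4.png")[220:370,280:400],None,fx=3.5,fy=3.5)
d=cv2.resize(cv2.imread("pics/wrist4.png")[80:380,300:480],None,fx=1.75,fy=1.75)
cv2.imwrite("pics/m4.png",np.hstack([a[:525],d[:525]]))
E
```

```text
time: 7.85
ee_pos: [0.4321, 0.174, 0.0295]
eef_rot: [0.6, 0.8, 0.0, 0.0]
ft_force: [-0.0, -1.2, -2.7]
width: 0.0101
grip_force: 40.0
shift [-0.8 64.3  1.1] turn -0.01
wrist [[417.8, 361.8], [444.0, 127.1], [441.8, 126.7]]
side [[318.1, 261.8], [334.1, 324.1], [334.1, 324.8]]
```

View pics/m4.png

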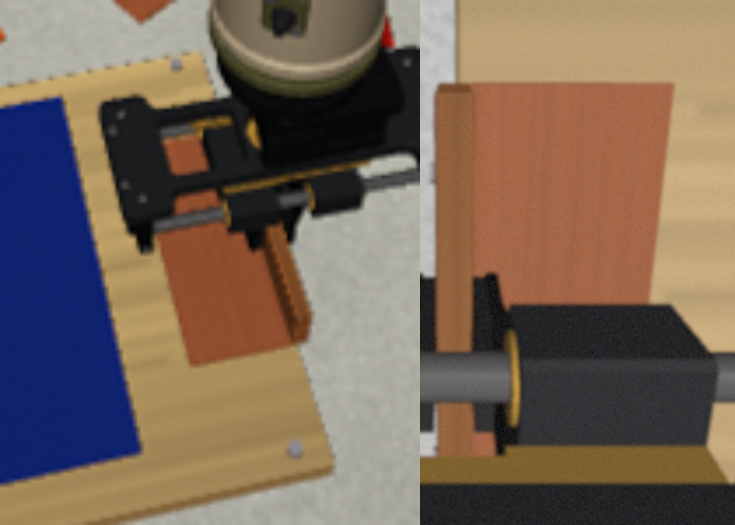

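The plate lies along the front of the pane with a clear gap, its corner in the side view at (334,324) as predicted. The height estimate puts it about 3 mm above the board, so I'll lower it further and watch the force.

```bash
python3 -m crank '[[[0,0,1,0,-1],[0,0,2,0,-1],[0,0,2,0,-1],[0,0,2,0,-1]]]'; python3 -m crank '[[[0,0,0.5,0,-1],[0,0,1,0,-1],[0,0,1,0,-1],[0,0,1,0,-1]]]'
```

```text
time: 8.35
ee_pos: [0.4317, 0.1737, 0.027]
eef_rot: [0.6, 0.8, -0.0, -0.0]
ft_force: [-0.4, 0.5, -2.6]
width: 0.0096
grip_force: 40.0
time: 8.75
ee_pos: [0.4318, 0.1738, 0.0264]
eef_rot: [0.6, 0.8, 0.0, -0.0]
ft_force: [-2.1, -1.6, 5.2]
width: 0.0097
grip_force: 40.0
```

Contact comes at TCP z = 26.5 mm, exactly as predicted. I'll raise it slightly and slide in to the pane edge first.

```bash
python3 -m crank '[[[0,0,-1.8,0,-1],[0,0,-1.8,0,-1],[0,5,-1.8,0,-1],[0,10,-1.8,0,-1],[0,15,-1.8,0,-1],[0,20,-1.8,0,-1],[-0.5,25,-1.8,0,-1],[-0.5,30,-1.8,0,-1],[-0.5,34,-1.8,0,-1],[-0.5,38,-1.8,0,-1],[-0.5,42,-1.8,0,-1],[-0.5,45,-1.8,0,-1],[-0.5,45,-1.8,0,-1],[-0.5,45,-1.8,0,-1]]]'
python3 - <<'E'
from h import *
from bench import r
b=BOARD
def tgt(bx,z): p=world((bx,0.005,z),b)[0]; return (*p,b[2])
go(r,tgt(-.078,.028))
E
```

```text
time: 10.15
ee_pos: [0.475, 0.1859, 0.0278]
eef_rot: [0.6, 0.8, -0.0, -0.0]
ft_force: [-0.5, 0.5, -2.1]
width: 0.0095
grip_force: 40.0
shift [-0.2 19.8 -0.2] turn -0.01
```

```bash
python3 -m crank '[[[0,4,0,0,-1],[0,8,0,0,-1],[0,12,0,0,-1],[0,16,0,0,-1],[0,19,0,0,-1],[0,20,0,0,-1],[0,20,0,0,-1],[0,20,0,0,-1],[0,20,0,0,-1]]]'
python3 - <<'E'
from h import *
from bench import r
import cv2
b=BOARD
c=r.camera("side");cv2.imwrite("pics/side5.png",cv2.resize(c["image"][220:400,200:400,::-1],None,fx=3.3,fy=3.3,interpolation=cv2.INTER_CUBIC))
print("pane",(proj(c,world([(-.038,-.12,.029),(-.038,.12,.029),(-.038,.07,.025)],b))-[200,220])*3.3)
p=world([(-.013,.075,.021),(-.083,.075,.053)],b);print("strip",(proj(c,p)-[200,220])*3.3)
E
```

```text
time: 11.05
ee_pos: [0.4941, 0.1915, 0.0278]
eef_rot: [0.6, 0.8, -0.0, -0.0]
ft_force: [-0.4, 0.0, -2.5]
width: 0.0098
grip_force: 40.0
pane [[321.3323277   90.46907212]
 [394.64471091 427.23926623]
 [376.70146176 347.28152244]]
strip [[337.51227517 366.76081904]
 [453.00601157 318.60330373]]
```

View pics/side5.png

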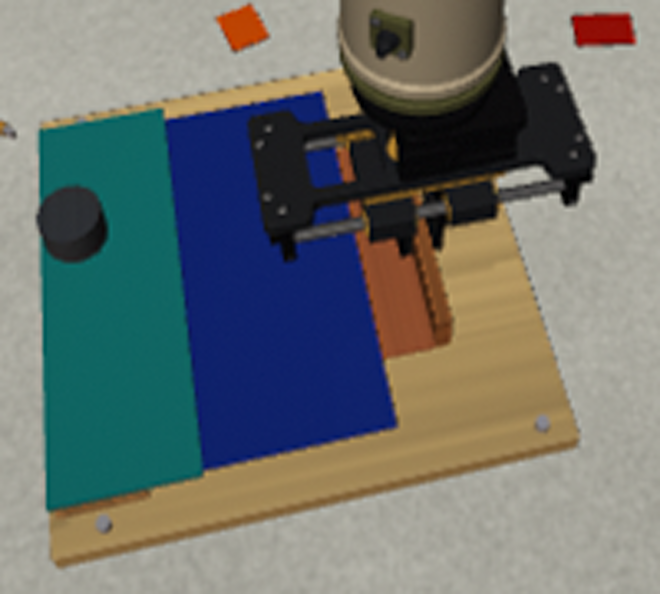

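The plate is in under the pane, and the pane's front corner is still at its predicted (395,427). Now I'll press down in small steps.

```bash
python3 -m crank '[[[0,0,0.8,0,-1],[0,0,1.5,0,-1],[0,0,1.8,0,-1],[0,0,1.8,0,-1],[0,0,1.8,0,-1]]]'
```

```text
time: 11.6
ee_pos: [0.4942, 0.1915, 0.0264]
eef_rot: [0.6, 0.8, 0.0, -0.0]
ft_force: [-4.1, -0.2, 6.2]
width: 0.0103
grip_force: 40.0
```

```bash
python3 -m crank '[[[0,0,0.5,0,-1],[0,0,0.5,0,-1],[0,0,0.5,0,-1],[0,0,0.5,0,-1],[0,0,0.5,0,-1]]]'; python3 -m crank '[[[0,0,0,0,-1],[0,0,0,0,-1],[0,0,0,0,-1],[0,0,0,0,-1],[0,0,0,0,-1]]]'
python3 - <<'E'
from h import *
from bench import r
import cv2
c=r.camera("side");cv2.imwrite("pics/side6.png",cv2.resize(c["image"][220:400,200:400,::-1],None,fx=3.3,fy=3.3,interpolation=cv2.INTER_CUBIC))
a,b=cv2.imread("pics/side5.png"),cv2.imread("pics/side6.png"); d=np.abs(a.astype(int)-b)[270:590,180:400].max(2); print("pane corner change",d.max(),d.mean(),(d>40).sum())
print((world((0,0,0),BOARD)),R.from_quat(r.read_state()["eef_rot"]).as_matrix()[:,2].round(4))
E
```

```text
time: 12.1
ee_pos: [0.4943, 0.1916, 0.0264]
eef_rot: [0.6, 0.8, 0.0, -0.0]
ft_force: [-6.0, -2.2, 12.3]
width: 0.0095
grip_force: 40.0
time: 12.6
ee_pos: [0.4943, 0.1916, 0.0264]
eef_rot: [0.6, 0.8, 0.0, -0.0]
ft_force: [-6.8, -2.2, 12.2]
width: 0.0098
grip_force: 40.0
pane corner change 27 0.981875 0
[[0.5703 0.2083 0.    ]] [-4.e-04  5.e-04 -1.e+00]
```

```bash
python3 -c "
from bench import r
print(r.close_job())"
```

```text
the job is handed in; nothing more can be done
None
```

I handed the job in at 12.6 s with the flashing's plate about 25 mm in under the blue pane, square to it, still gripped and pressed on the board with about 15 N; the last picture showed no pane movement, and no verdict came back.

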